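Switch the camera-battery station to the loaded bay

TASK

The camera-battery station has a bay on each side and a blue-knobbed lever standing in the middle of its zigzag gate. Work the lever through the gate until it is fully home at the end of the slot on the side of the bay that holds the black battery with the blue, brass-contacted top (not the plain white blank), and let go of it there. Leave the battery, the blank and the camera, lens and screwdriver around the station where they are.

Things in the scene. Friction and masses are not known exactly. Their poses are not given: they have to be found in the camera images.
- station: Fixed grey box, 160 x 160 mm, with an aluminium gate plate on top (z = 110 mm). Origin: centre of its underside; z up, +y to its left bay, +x away from the robot at yaw 0 (yaw within 0.35). Slots 15 mm wide; centre line in station x, y (mm, in the plate): left end (-22,30) - (22,30) - (22,0) - (-22,0) - (-22,-30) - right end (22,-30). A brass strip joins each end to its bay.
- knob (a point): Centre of the lever's blue ball knob, 34 mm across, on a 10 mm steel stem; 165 mm from the pivot, 180 mm high when upright. Push the ball from any side or pinch it from above. The gate walls stop the stem (play 2.5 mm each way, 4.5 mm at the knob). It starts in the centre leg within 20 mm of upright and stays where it is left: no spring or detent; about 2 N at the knob moves it.
- yoke (a joint): Lever's tilt along station x (rad, + leans to +x, 0 upright). Its pivot is on the station's axis, 15 mm above the bench, 91 mm below the gate plane, so the knob travels about 1.75 times as far as the stem does in the slot: knob at station x = +-40 mm, y = 0 at the ends of the centre leg.
- lever (a joint): Lever's tilt along station y (rad, + leans to +y, the left; 0 in the centre leg, +-0.31 in the side legs). From the far (+x) end of the centre leg a crossing leads to the left leg, which comes back to -x; from its near (-x) end one leads to the right leg, which runs out to +x.
- left_slot_end (a point): Where the knob's centre is when the lever is at the left slot's end: station frame (-37, 50, 168) mm. The other end of that left leg is (37, 50, 168).
- right_slot_end (a point): Where the knob's centre is when the lever is at the right slot's end: station frame (37, -50, 168) mm. The other end of that right leg is (-37, -50, 168).
- left_bay (a point): Floor centre of the left bay: black pocket 94 x 66 mm outside, floor 36 mm and rim 65 mm above the bench, at station (0, 113) mm.
- right_bay (a point): Floor centre of the right bay: the same pocket at station (0, -113) mm.
- battery: Camera battery pack, 70 x 42 x 58 mm, black with a blue top carrying three brass contact strips; stands loose in either the left or the right bay (drawn at random), its top 94 mm above the bench. Origin at the centre of its underside.
- blank: Plain white blanking block of the same size, standing loose in the other bay. Origin at the centre of its underside.
- camera: Black camera with lens, 125 mm wide (its y), 40 mm deep plus a 45 mm lens towards its -x, 92 mm high; bystander about 260 mm to the left of the station's centre. Origin at the centre of the body's underside.
- lens: Black lens standing upright, 66 mm across, 75 mm high; bystander about 220 mm to the right of the station's centre. Origin at the centre of its underside.
- screwdriver: Screwdriver 170 mm long lying on the bench about 290 mm to the right of the station's centre; bystander.
Mind the look-alikes: they are no part of the job. Leave any brown look-alike of the battery alone.

How it is judged:
By the outcome, as a careful person would: the job done as asked, in the order asked, and still so for the second after the job is handed in, with the robot touching nothing.
It also fails if it takes over 45 s, if anything falls off the work surface, if the arm or the gripper's body presses on something with over 40 N, if the wrist force passes 120 N, or if a joint passes its speed limit or range.

ROBOT

A 6-joint arm with a two-finger parallel gripper is mounted at the origin on the work surface. World frame = base frame: x ahead of the robot, y to its left, z up, the work surface at z = 0. Lengths are in m, angles in rad, forces in N, time in s.
With the tool pointing down it reaches from about 0.25 to 0.725 m from the base axis. Payload 4 kg.
Tool frame: the origin (TCP) lies at the very end of the fingers, on their centre line; the grasp point (between the pads) lies 19 mm behind it; z points along the fingers, y is the line along which they close (so a half turn about z gives the same grasp; the last joint's range is limited). The gripper opens to 85 mm and grips with 20 to 120 N. Pads are 22 mm wide; open, the fingers measure 114 mm over their backs; the gripper's body (76 mm by 85 mm) begins 54 mm behind the grasp point. The pads swing forward as they close: fully open they stand 13 mm farther back than shut.
Start: joints at [-1.255, 0.241, 0.005, 1.335, 0, 1.571], TCP at [0.155, -0.475, 0.231] pointing down, gripper open.
Joint ranges: [-2.72, 2.72], [-1.05, 1.87], [-1.09, 1.28], [-1.99, 2.15], [-1.42, 1.44], [-3.14, 3.14]. Speed limits (rad/s): [2.79, 2.79, 3.14, 3.14, 3.14, 3.14].

INTERFACE

Orientations are given as a unit quaternion [x, y, z, w].
In Python, from workcell import telemetry, vision, workorder gives the robot as it stands.
- The arm moves only by the shell command python3 -m inch 'ROWS'. ROWS is JSON, a list of rows, each a list of 3 entries, a list of its own where there are three numbers: the turn, a rotation vector about the tool's x, y, z scaled (see below), then the shift along the tool's x, y, z scaled (see below), then the closure, from -1 (fully open) to 1 (shut). A call has 1 to 10 rows; each row shifts and turns the commanded pose from where the row before left it, along the tool's axes as they then stand; what a row does not reach is not made up. The controller multiplies each number of a shift by 0.3 m and each number of a turn by 360 degrees. A row lasts 1/12 s, in which the tool goes at most 41.7 mm and 7.16 degrees, less where a joint would pass 70% of its speed; a pose out of reach is approached as far as the arm can. A call with a number of a shift or a turn outside -1 to 1 is refused whole. A call with a gripper value outside its range is refused whole. The fingers move at their own pace and stop on an object; the grip force is fixed at half the most. Time passes only in rows, so rows that do not move let the fingers close. It gives the time, the measured TCP pose, the force, the opening and the grip force at its end, in the units of the state.
- telemetry.get_obs(): the state, without advancing time (a new reading comes with each control period).
- vision.camera(name): name is "scene" or "top" or "wrist"; returns a dict with "img" (400x640x3 uint8, red, green, blue), "fov_y" (degrees; the focal length in pixels is half the picture's height over the tangent of half this angle, whatever the lens; pixels are square), "cx", "cy" (the principal point, pixels), "pose" (4x4, takes a point from camera to world coordinates). Camera axes: x right, y up, looking along -z (the intrinsics and any distortion apply to the point x, -y, -z); pixel columns grow to the right and rows downward; lengths in m; the calibration is good to about 2 mm. The wrist camera is an equidistant fisheye: a pixel r from the principal point sees the ray r / f radians off the axis. A picture is of the moment at which its call begins. There is no depth.
- workorder.job_done(): hands the job in; it is judged then, once.
The state is a dict: "clock": time; "joint_pos": joint angles; "joint_vel": joint speeds; "tau": joint torques, N m; "eef_pos": TCP position; "tool_rot": TCP orientation; "ft_force": force on the tool from outside, world axes, zero at the start; "ft_torque": the same for the moment, N m; "grip_width": finger opening in m; "grasp_force": force on a finger pad.
Only numpy, scipy, OpenCV 4.12 (cv2) and the standard library are available. Lean on these libraries where they do the work, as an engineer would, in place of code of your own. Each camera call takes 0.05 s, during which the arm holds its last target. There are 200 camera calls.

## Working session

There is one attempt and no reset: what is moved stays moved. The work goes in short steps, Python scripts to look and compute and a shell command to move; the robot and the scene stay as the last step left them, time stands still between calls to the robot, and variables do not carry over. Pictures are saved under pics/ and viewed, at most 10 in all, crops included, and the job is handed in when it is done.

```bash
mkdir -p pics; python3 - <<'E'
from workcell import telemetry, vision
import cv2,numpy as np
for n in ("scene","top"):
    c=vision.camera(n); cv2.imwrite(f"pics/{n}0.png",c["img"][:,:,::-1]); print(n,c["fov_y"],c["cx"],c["cy"],np.round(c["pose"],3).tolist(),c.keys())
o=telemetry.get_obs(); print({k:np.round(v,3).tolist() for k,v in o.items()})
E
```

```text
scene 52.88548223244198 320.2286508325229 199.28805385074065 [[-0.623, -0.606, 0.495, 1.123], [0.782, -0.491, 0.383, 0.452], [0.011, 0.626, 0.78, 0.963], [0.0, 0.0, 0.0, 1.0]] dict_keys(['img', 'fov_y', 'cx', 'cy', 'pose'])
top 44.11312874106459 325.0529230465057 198.68961785099611 [[0.027, 0.995, -0.093, 0.426], [-1.0, 0.027, 0.002, 0.023], [0.004, 0.093, 0.996, 1.497], [0.0, 0.0, 0.0, 1.0]] dict_keys(['img', 'fov_y', 'cx', 'cy', 'pose'])
{'clock': 0.1, 'joint_pos': [-1.255, 0.241, 0.004, 1.335, -0.0, 1.571], 'joint_vel': [0.0, -0.001, 0.003, -0.001, -0.001, 0.002], 'tau': [-0.001, -37.314, 25.301, 0.011, -0.0, 0.0], 'eef_pos': [0.155, -0.475, 0.231], 'tool_rot': [0.988, 0.157, -0.0, -0.001], 'ft_force': [1.261, -0.206, -0.157], 'ft_torque': [0.039, -0.054, -0.013], 'grasp_force': 0.0, 'grip_width': 0.085}
```

View pics/scene0.png

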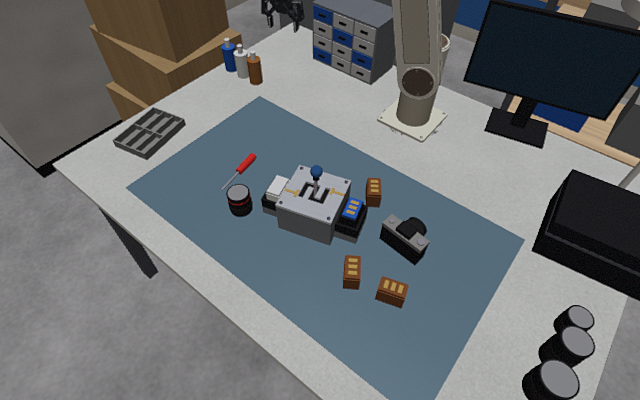

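View pics/top0.png

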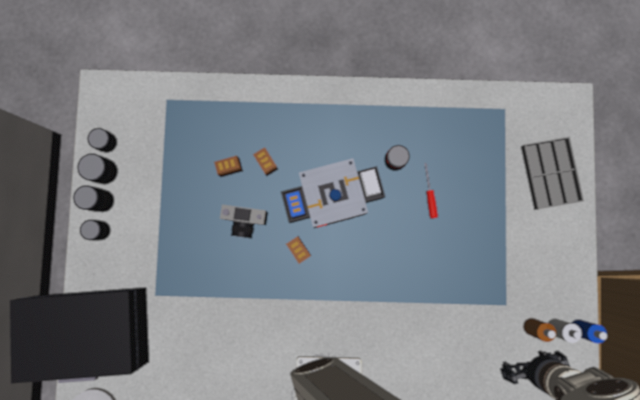

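The top view shows the blue, brass-contacted battery in the left bay at (293,204) and the white blank at (371,184). The knob is at about (335,195), in the middle of the plate, and the brown blocks are the look-alikes. Next I'll measure the plate and the knob.

```bash
cat > h.py <<'E'
import numpy as np,cv2
from workcell import vision,telemetry
def ray(c,u,v):
    f=200/np.tan(np.radians(c["fov_y"])/2); P=np.array(c["pose"])
    d=P[:3,:3]@np.array([(u-c["cx"])/f,-(v-c["cy"])/f,-1]); return P[:3,3],d/np.linalg.norm(d)
def plane(c,u,v,z):
    o,d=ray(c,u,v); return o+d*(z-o[2])/d[2]
def tri(rs):
    A=sum(np.eye(3)-np.outer(d,d) for o,d in rs); b=sum((np.eye(3)-np.outer(d,d))@o for o,d in rs)
    p=np.linalg.solve(A,b); return p,[np.linalg.norm((np.eye(3)-np.outer(d,d))@(p-o)) for o,d in rs]
def blob(img,lo,hi,box):
    x0,y0,x1,y1=box; m=cv2.inRange(cv2.cvtColor(img[y0:y1,x0:x1],cv2.COLOR_RGB2HSV),lo,hi)
    n,l,s,c=cv2.connectedComponentsWithStats(m)
    return [(s[i,4],*(c[i]+[x0,y0]).round(1)) for i in range(1,n) if s[i,4]>15], m
def knob(boxes):
    rs=[];px=[]
    for n,b in boxes.items():
        c=vision.camera(n); bl,_=blob(c["img"],(100,120,20),(125,255,255),b); k=max(bl); px.append(k); rs.append(ray(c,k[1],k[2]))
    return *tri(rs),px
E
python3 - <<'E'
from h import *
print("knob",knob({"top":(315,175,355,212),"scene":(300,160,332,185)}))
t=vision.camera("top");s=vision.camera("scene")
for c,box in ((t,(290,150,380,235)),(s,(270,155,360,250))):
    print(blob(c["img"],(100,120,60),(125,255,255),box)[0])
for lo in (110,130,150):
  b,m=blob(t["img"],(0,0,lo),(180,45,255),(285,150,385,235))
  cs,_=cv2.findContours(m,0,1); k=max(cs,key=cv2.contourArea)
  r=cv2.minAreaRect(k); bp=cv2.boxPoints(r)+[285,150]
  q=np.array([plane(t,*p,.11) for p in bp]); e=np.diff(q,axis=0)
  print(lo,bp.round(1).tolist(),q.mean(0).round(4),np.linalg.norm(e,axis=1).round(4),np.arctan2(e[:,1],e[:,0]).round(3))
cr=lambda c,b,f:cv2.resize(c["img"][b[1]:b[3],b[0]:b[2],::-1],None,fx=f,fy=f,interpolation=2)
cv2.imwrite("pics/crop1.png",np.hstack([cr(t,(280,150,390,240),3.6)[:324],cr(s,(260,155,370,245),3.6)[:324]]))
E
```

```text
knob (array([ 0.55936697, -0.00375039,  0.17993088]), [np.float64(0.0019226668348765667), np.float64(0.0019226668348766248)], [(np.int32(87), np.float64(335.0), np.float64(194.7)), (np.int32(117), np.float64(315.9), np.float64(170.9))])
[(np.int32(196), np.float64(296.7), np.float64(204.9)), (np.int32(88), np.float64(335.0), np.float64(194.8))]
[(np.int32(106), np.float64(316.0), np.float64(170.4)), (np.int32(204), np.float64(351.0), np.float64(209.0))]
110 [[303.3, 192.2], [359.3, 178.2], [368.1, 213.5], [312.1, 227.5]] [ 0.5448 -0.0095  0.11  ] [0.1635 0.1031 0.1624] [-1.297 -2.878  1.842]
130 [[303.6, 192.6], [359.4, 178.6], [367.9, 212.5], [312.1, 226.5]] [ 0.5456 -0.0097  0.11  ] [0.1628 0.0989 0.1618] [-1.297 -2.878  1.843]
150 [[297.8, 171.8], [353.0, 157.3], [361.8, 190.8], [306.6, 205.4]] [0.6054 0.0086 0.11  ] [0.1624 0.099  0.1614] [-1.283 -2.865  1.856]
```

View pics/crop1.png

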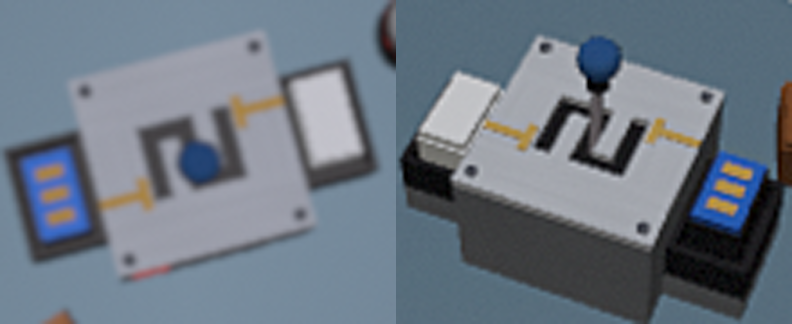

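```bash
cat > st.py <<'E'
from h import *
from scipy.spatial.transform import Rotation as R
def to_tool(ps,yawt):
    "successive world points -> tool-axis shifts in row units from the measured TCP"
    o=telemetry.get_obs(); M=R.from_quat(o["tool_rot"]).as_matrix(); p=np.array(o["eef_pos"])
    x=M[:,0]; yaw=np.arctan2(x[1],x[0]); print("tcp",p.round(4),"yaw",yaw.round(4),"turn z units",((yaw-yawt)/2/np.pi).round(4),"toolz",M[:,2].round(3))
    return p,M
E
python3 - <<'E'
from st import *
t=vision.camera("top");s=vision.camera("scene")
A=np.array([[85,91],[254,47],[300,214],[128,260]])/3.6+[280,150]   # screws, top
B=np.array([[472,171],[545,47],[706,97],[642,228]])  # scene: order matched below
B=(B-[396,0])/3.6+[260,155]
C=np.array([[70,83],[262,32],[314,225],[120,277]])/3.6+[280,150]
for Q in (A,C):
    q=np.array([plane(t,*p,.11) for p in Q]); e=np.roll(q,-1,0)-q
    print(q.mean(0).round(4),np.linalg.norm(e,axis=1).round(4),(np.arctan2(e[:,1],e[:,0])+np.array([np.pi/2,np.pi,-np.pi/2,0])).round(3))
qs=np.array([plane(s,*p,.11) for p in B]); print("scene",qs.round(3).tolist(),qs.mean(0))
qa=np.array([plane(t,*p,.11) for p in A])
for i,p in enumerate(A):
    j=np.argmin(np.linalg.norm(qs-qa[i],axis=1)); r=tri([ray(t,*p),ray(s,*B[j])]); print(i,j,r[0].round(4),np.round(r[1][0],4))
to_tool(None,.26)
E
```

```text
[ 0.574  -0.0018  0.11  ] [0.1378 0.1368 0.1393 0.1373] [0.284 0.288 0.288 0.277]
[ 0.5731 -0.0017  0.11  ] [0.1569 0.1579 0.157  0.1577] [0.29  0.282 0.289 0.281]
scene [[0.657, -0.043, 0.11], [0.526, -0.082, 0.11], [0.487, 0.05, 0.11], [0.619, 0.089, 0.11]] [0.57226817 0.00350394 0.11      ]
0 3 [0.6193 0.0858 0.1084] 0.0027
1 0 [ 0.6577 -0.0465  0.1078] 0.003
2 1 [ 0.5264 -0.0855  0.1089] 0.0029
3 2 [0.4873 0.0477 0.1088] 0.0022
tcp [ 0.1553 -0.4752  0.2312] yaw 0.3158 turn z units 0.0089 toolz [-0.  0. -1.]
```

```bash
python3 -m inch '[[[0,0,0.0049],[0.06,-0.04,0],-1],[[0,0,0],[0.115,-0.075,0],-1],[[0,0,0],[0.115,-0.075,0],-1],[[0,0,0],[0.115,-0.075,0],-1],[[0,0,0],[0.115,-0.075,0],-1],[[0,0,0],[0.115,-0.075,0],-1],[[0,0,0],[0.115,-0.075,0],-1],[[0,0,0],[0.115,-0.075,0],-1],[[0,0,0],[0.115,-0.075,0],-1],[[0,0,0],[0.115,-0.075,0],-1]]'
cat >> st.py <<'E'
S=np.array([.573,.0005]); YAW=.285
def st2w(x,y,z): c,s=np.cos(YAW),np.sin(YAW); return np.array([S[0]+c*x-s*y,S[1]+s*x+c*y,z])
def path(ps):
    p,M=to_tool(None,YAW)
    print("station tcp",(np.array([[np.cos(YAW),np.sin(YAW)],[-np.sin(YAW),np.cos(YAW)]])@(p[:2]-S)).round(4))
    for q in ps: print((M.T@(q-p)/.3).round(4).tolist()); p=q
E
python3 - <<'E'
from st import *
path([np.array([.5594,-.0037,.231]),np.array([.5594,-.0037,.161])])
E
```

```text
clock: 1.23
eef_pos: [0.4107, -0.1749, 0.2316]
tool_rot: [0.99, 0.142, 0.0, 0.0]
ft_force: [1.5, -1.1, 0.4]
grip_width: 0.0853
grasp_force: 0.0
tcp [ 0.4107 -0.1749  0.2316] yaw 0.2851 turn z units 0.0 toolz [ 0.001 -0.    -1.   ]
station tcp [-0.205  -0.1227]
[0.6361, -0.4082, 0.0022]
[-0.0001, -0.0002, 0.2333]
```

```bash
python3 -m inch '[[[0,0,0],[0.106,-0.068,0],-1],[[0,0,0],[0.106,-0.068,0],-1],[[0,0,0],[0.106,-0.068,0],-1],[[0,0,0],[0.106,-0.068,0],-1],[[0,0,0],[0.106,-0.068,0],-1],[[0,0,0],[0.106,-0.068,0],-1],[[0,0,0],[0,0,0],-1],[[0,0,0],[0,0,0],-1]]'
python3 - <<'E'
from st import *
path([np.array([.5594,-.0037,.161])])
c=vision.camera("wrist");cv2.imwrite("pics/w1.png",c["img"][:,:,::-1])
E
```

```text
clock: 1.9
eef_pos: [0.559, -0.0038, 0.2304]
tool_rot: [0.99, 0.144, -0.001, 0.0]
ft_force: [-0.7, -0.5, 0.2]
grip_width: 0.0856
grasp_force: 0.0
tcp [ 0.559  -0.0038  0.2304] yaw 0.2886 turn z units 0.0006 toolz [-0.001 -0.    -1.   ]
station tcp [-0.0146 -0.0002]
[0.0016, -0.0001, 0.2313]
```

View pics/w1.png

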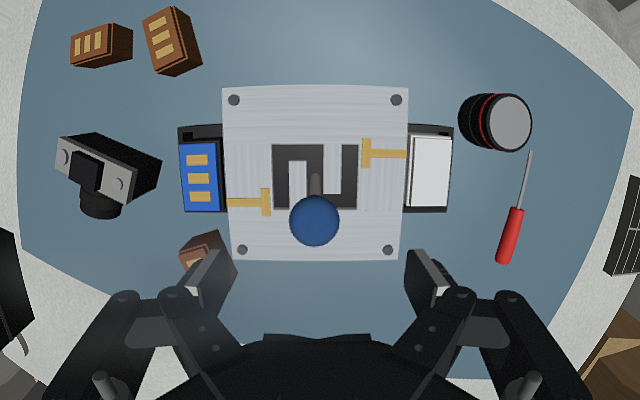

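The wrist view shows the battery at (200,175), on the left. The knob at (314,221) is centred between the open fingers. I'll go down and close on it.

```bash
python3 -m inch '[[[0,0,0],[0,0,0.077],-1],[[0,0,0],[0,0,0.077],-1],[[0,0,0],[0,0,0.077],-1],[[0,0,0],[0,0,0],-1],[[0,0,0],[0,0,0],1],[[0,0,0],[0,0,0],1],[[0,0,0],[0,0,0],1],[[0,0,0],[0,0,0],1],[[0,0,0],[0,0,0],1],[[0,0,0],[0,0,0],1]]'
python3 -m inch '[[[0,0,0],[0,0,0],1],[[0,0,0],[0,0,0],1],[[0,0,0],[0,0,0],1]]'
python3 - <<'E'
from st import *
# knob path on the sphere: station points; TCP 19 mm below
def K(sx,sy):
    d=np.array([sx,sy,91.]); d*=165/np.linalg.norm(d); print(d.round(1)+[0,0,15]); return st2w(d[0]/1e3,d[1]/1e3,(d[2]+15-19)/1e3)
path([K(22,0),K(22,15),K(22,30),K(0,30),K(-22,30)])
E
```

```text
clock: 2.78
eef_pos: [0.5595, -0.0053, 0.1642]
tool_rot: [0.99, 0.142, 0.002, 0.0]
ft_force: [-1.1, 0.7, 6.5]
grip_width: 0.0316
grasp_force: 58.8
clock: 3.03
eef_pos: [0.5595, -0.0052, 0.1642]
tool_rot: [0.99, 0.142, 0.002, 0.0]
ft_force: [-2.1, 1.9, 5.2]
grip_width: 0.0312
grasp_force: 58.8
[ 38.8   0.  175.4]
[ 38.3  26.1 173.4]
[ 36.9  50.4 167.7]
[  0.   51.7 171.7]
[-36.9  50.4 167.7]
tcp [ 0.5595 -0.0052  0.1642] yaw 0.2854 turn z units 0.0001 toolz [ 0.004  0.    -1.   ]
station tcp [-0.0146 -0.0017]
[0.1778, -0.0056, 0.0265]
[-0.0016, -0.087, 0.0067]
[-0.0046, -0.0808, 0.0187]
[-0.123, -0.0044, -0.0137]
[-0.1231, 0.0043, 0.0128]
```

The knob is held (31 mm opening, 59 N). I'll move it to the far end of the centre leg.

```bash
python3 -m inch '[[[0,0,0],[0.03,0,0],1],[[0,0,0],[0.03,0,0.001],1],[[0,0,0],[0.03,0,0.002],1],[[0,0,0],[0.03,0,0.003],1],[[0,0,0],[0.03,0,0.004],1],[[0,0,0],[0.026,0,0.004],1],[[0,0,0],[0,0,0],1],[[0,0,0],[0,0,0],1]]'
python3 - <<'E'
from st import *
path([])
E
```

```text
clock: 3.7
eef_pos: [0.6102, 0.0098, 0.1596]
tool_rot: [0.99, 0.142, 0.001, 0.0]
ft_force: [0.1, 1.0, 5.4]
grip_width: 0.0313
grasp_force: 60.9
tcp [0.6102 0.0098 0.1596] yaw 0.2856 turn z units 0.0001 toolz [ 0.003  0.    -1.   ]
station tcp [ 0.0383 -0.0016]
```

```bash
python3 -m inch '[[[0,0,0],[0,-0.03,0.001],1],[[0,0,0],[0,-0.03,0.002],1],[[0,0,0],[-0.001,-0.03,0.004],1],[[0,0,0],[0,0,0],1]]'
python3 - <<'E'
from st import *
path([])
E
```

```text
clock: 4.03
eef_pos: [0.6036, 0.0339, 0.1588]
tool_rot: [0.99, 0.142, 0.003, 0.003]
ft_force: [1.0, -3.8, 6.7]
grip_width: 0.0311
grasp_force: 60.8
tcp [0.6036 0.0339 0.1588] yaw 0.2851 turn z units 0.0 toolz [ 0.007 -0.005 -1.   ]
station tcp [0.0388 0.0235]
```

```bash
python3 -m inch '[[[0,0,0],[-0.001,-0.03,0.006],1],[[0,0,0],[-0.002,-0.03,0.007],1],[[0,0,0],[-0.002,-0.024,0.006],1],[[0,0,0],[0,0,0],1],[[0,0,0],[0,0,0],1]]'
python3 - <<'E'
from st import *
path([])
E
```

```text
clock: 4.45
eef_pos: [0.5958, 0.0581, 0.154]
tool_rot: [0.99, 0.142, 0.004, 0.002]
ft_force: [1.2, -1.2, 9.4]
grip_width: 0.0312
grasp_force: 60.6
tcp [0.5958 0.0581 0.154 ] yaw 0.285 turn z units -0.0 toolz [ 0.009 -0.003 -1.   ]
station tcp [0.0381 0.0489]
```

```bash
python3 -m inch '[[[0,0,0],[-0.03,-0.001,-0.006],1],[[0,0,0],[-0.03,-0.001,-0.005],1],[[0,0,0],[-0.03,-0.001,-0.003],1],[[0,0,0],[-0.03,0,-0.001],1],[[0,0,0],[-0.03,0,0.001],1],[[0,0,0],[-0.03,0,0.003],1],[[0,0,0],[-0.03,0.001,0.005],1],[[0,0,0],[-0.03,0.001,0.006],1],[[0,0,0],[0,0,0],1],[[0,0,0],[0,0,0],1]]'
python3 - <<'E'
from st import *
path([])
E
```

```text
clock: 5.28
eef_pos: [0.5254, 0.0394, 0.1526]
tool_rot: [0.99, 0.142, 0.003, -0.0]
ft_force: [-0.8, 1.8, 6.6]
grip_width: 0.0316
grasp_force: 63.0
tcp [0.5254 0.0394 0.1526] yaw 0.2849 turn z units -0.0 toolz [ 0.006  0.001 -1.   ]
station tcp [-0.0347  0.0507]
```

It's at station x = -34.7 mm with no resistance. I'll keep going in small steps until the end wall stops it.

```bash
python3 -m inch '[[[0,0,0],[-0.01,0,0.002],1],[[0,0,0],[-0.005,0,0.001],1],[[0,0,0],[0,0,0],1]]'
python3 -m inch '[[[0,0,0],[-0.008,0,0.001],1],[[0,0,0],[0,0,0],1]]'
python3 -m inch '[[[0,0,0],[-0.008,0,0.001],1],[[0,0,0],[0,0,0],1]]'
python3 - <<'E'
from st import *
path([])
E
```

```text
clock: 5.53
eef_pos: [0.522, 0.0383, 0.1518]
tool_rot: [0.99, 0.142, 0.004, -0.0]
ft_force: [1.4, 1.2, 6.0]
grip_width: 0.0312
grasp_force: 63.0
clock: 5.7
eef_pos: [0.519, 0.0374, 0.151]
tool_rot: [0.99, 0.142, 0.003, 0.0]
ft_force: [1.8, 2.2, 7.2]
grip_width: 0.0313
grasp_force: 63.3
clock: 5.87
eef_pos: [0.5183, 0.0371, 0.1508]
tool_rot: [0.99, 0.142, 0.005, -0.0]
ft_force: [5.8, 3.0, 5.0]
grip_width: 0.0312
grasp_force: 62.9
tcp [0.5183 0.0371 0.1508] yaw 0.2851 turn z units 0.0 toolz [ 0.009  0.002 -1.   ]
station tcp [-0.0422  0.0505]
```

The end wall was met at x = -42 mm with about 6 N. Now I'll release and lift off.

```bash
python3 -m inch '[[[0,0,0],[0.002,0,0],-1],[[0,0,0],[0,0,0],-1],[[0,0,0],[0,0,0],-1],[[0,0,0],[0,0,0],-1],[[0,0,0],[0,0,0],-1],[[0,0,0],[0,0,0],-1],[[0,0,0],[0,0,-0.06],-1],[[0,0,0],[0,0,-0.12],-1],[[0,0,0],[0,0,-0.12],-1],[[0,0,0],[0,0,-0.12],-1]]'
python3 -m inch '[[[0,0,0],[-0.1,0.06,0],-1],[[0,0,0],[-0.1,0.1,0],-1],[[0,0,0],[-0.1,0.1,0],-1],[[0,0,0],[-0.1,0.1,0],-1],[[0,0,0],[-0.1,0.1,0],-1],[[0,0,0],[-0.1,0.1,0],-1],[[0,0,0],[0,0,0],-1],[[0,0,0],[0,0,0],-1]]'
python3 - <<'E'
from st import *
t=vision.camera("top");s=vision.camera("scene")
cr=lambda c,b,f:cv2.resize(c["img"][b[1]:b[3],b[0]:b[2],::-1],None,fx=f,fy=f,interpolation=2)
cv2.imwrite("pics/end.png",np.hstack([cr(t,(200,120,440,280),1.66),cr(s,(215,130,455,290),1.66)]))
print(blob(t["img"],(100,120,20),(125,255,255),(280,150,380,235))[0],blob(s["img"],(100,120,20),(125,255,255),(270,150,370,235))[0])
print(st2w(-.037,.05,.168))
E
```

```text
clock: 6.7
eef_pos: [0.5144, 0.0364, 0.2754]
tool_rot: [0.99, 0.142, -0.001, -0.0]
ft_force: [1.0, -0.9, -0.1]
grip_width: 0.0852
grasp_force: 0.0
clock: 7.37
eef_pos: [0.3903, -0.1738, 0.2746]
tool_rot: [0.99, 0.139, 0.0, -0.0]
ft_force: [-0.5, 0.0, 0.1]
grip_width: 0.0853
grasp_force: 0.0
[(np.int32(240), np.float64(295.1), np.float64(203.9)), (np.int32(78), np.float64(319.7), np.float64(208.2))] [(np.int32(114), np.float64(336.1), np.float64(172.8)), (np.int32(229), np.float64(351.8), np.float64(208.6))]
[0.52343465 0.03808026 0.168     ]
```

View pics/end.png

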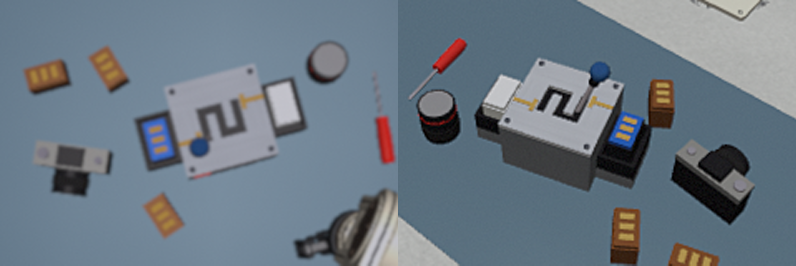

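The lever stands at the left leg's near end beside the blue battery (knob at top px (320,208)). Nothing else has moved and the arm is clear. I'll triangulate the knob and hand in only if it agrees.

```bash
python3 - <<'E'
from st import *
from workcell import workorder
k,e,_=knob({"top":(310,198,332,222),"scene":(322,160,350,184)})
d=k[:2]-S; c,s=np.cos(YAW),np.sin(YAW); x,y=c*d[0]+s*d[1],-s*d[0]+c*d[1]; print(k,e,x,y)
if x<-.034 and abs(y-.05)<.007: print(workorder.job_done())
E
```

```text
[0.52285967 0.03632522 0.16914851] [np.float64(0.0018470635057009324), np.float64(0.0018470635057010495)] -0.038045225740649356 0.048477413618526984
the job is handed in; nothing more can be done
None
```

The lever is fully home at the end of the left slot, on the blue-topped battery's side. I let go of it there and handed the job in, with the arm clear and nothing else moved.

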